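Gauge a beech pin: go, then no-go

TASK

Check the beech pin from the black stand on the two gauges: holding it upright by its head, push its shank gently all the way through the green go gap from the mouth side, then press it at about 6 N for a second against the mouth of the red no-go gap, which must stop it. Never load either gauge with more than 10 N. Then lower the pin, upright and without dropping it, into the free hole of the blue rack, let go, and leave everything else on the bench alone.

Things in the scene. Friction and masses are not known exactly. Their poses are not given: they have to be found in the camera images.
- pin_mid (a point): Centre, half-way up, of the loose beech pin to check, 110 mm long, about 60 g, z towards its head. Round 16 mm shank from 55 mm below this point to 25 mm above it (lowest 3 mm thinner), then a square head 24 x 24 x 30 mm centred 40 mm above this point, sides facing the pin's x and y. Starts upright in the black stand, foot 10 mm above the bench.
- pin: The same pin; origin at the centre of its foot. With the foot 15 to 30 mm above the bench the shank crosses the gauges' cheeks and the head is clear above them.
- stand: Fixed black block 64 x 64 x 45 mm with one blind hole 21 mm wide, 35 mm deep, where the pin starts; origin at the centre of its underside.
- go_gauge: Go gauge, bolted to the bench; origin at the centre of its underside on the bench. x is the push direction, away from the robot, in at the mouth (-x), out at +x; y across the gap, z up. Dark base 110 x 100 x 8 mm. On it a clamped head: two steel cheeks, green on top, 40 mm long in x, z 62 to 78 mm, with a gap 17.6 mm wide between; free space below them. Nominally centred on x = y = 0; really the head is clamped up to 6 mm left or right (y).
- go_mouth (a point): Nominal middle of the go gap's mouth, x = -20, z = 70 mm in the gauge's frame; the true one lies up to 6 mm to either side (not measured). 45 degree bevels of 4 mm widen the mouth to 25.6 mm. Inside, the pin has 0.8 mm on each side. A pin up to 7 mm off meets a bevel or its edge, which pushes it sideways towards the gap: feel that and yield to it.
- nogo_gauge: No-go gauge, bolted to the bench; origin at the centre of its underside on the bench. x is the push direction, away from the robot, in at the mouth (-x), out at +x; y across the gap, z up. Dark base 110 x 100 x 8 mm. On it a clamped head: two steel cheeks, red on top, 40 mm long in x, z 62 to 78 mm, with a gap 13.5 mm wide between; free space below them. Nominally centred on x = y = 0; really the head is clamped up to 10 mm nearer or farther (x).
- nogo_mouth (a point): Nominal middle of the no-go gap's mouth, x = -20, z = 70 mm in the gauge's frame, square-edged; the true one lies up to 10 mm nearer or farther (not measured). The shank cannot enter: it stops with its axis about 4 mm before the true mouth. The force then rises by some newtons per millimetre: advance slowly and watch it.
- rack: Fixed blue block 64 x 160 x 45 mm, long along its y, for pins that passed; origin at the centre of its underside. A finished, immovable pin stands at each end (56 mm either side of the middle, tops 120 mm above the bench); in the middle is a free hole.
- rack_hole (a point): Centre of the mouth of the rack's free hole, 45 mm above the bench: 22 mm wide, blind, 35 mm deep (its floor is 10 mm above the bench). x and y along the rack's sides, z up.
- sanding_block: Bystander, leave it alone: cork block 34 x 65 x 28 mm; origin at its underside.
- phone: Bystander, leave it alone: black phone 70 x 142 x 9 mm; origin at its underside.
- try_square: Bystander, leave it alone: small wood and steel try square, about 100 mm; origin at its underside.
- glue: Bystander, leave it alone: white glue bottle 48 mm across, 110 mm tall; origin at its underside.
- screwdriver: Bystander, leave it alone: screwdriver lying down; origin at its underside.
- offcut: Bystander, leave it alone: plywood offcut 90 x 55 x 18 mm; origin at its underside.
- clip_cup: Bystander, leave it alone: white cup 64 mm across, 60 mm tall; origin at its underside.
Things that resemble listed ones, but are neither listed nor needed, are in the scene too. Leave any pink or yellow look-alike of the go_gauge alone.

How it is judged:
By the outcome, as a careful person would: the job done as asked, in the order asked, and still so for the second after the job is handed in, with the robot touching nothing.
It also fails if it takes over 72 s, if anything falls off the work surface, if the arm or the gripper's body presses on something with over 40 N, if the wrist force passes 120 N, or if a joint passes its speed limit or range.

ROBOT

A 6-joint arm with a two-finger parallel gripper is mounted at the origin on the work surface. World frame = base frame: x ahead of the robot, y to its left, z up, the work surface at z = 0. Lengths are in m, angles in rad, forces in N, time in s.
With the tool pointing down it reaches from about 0.35 to 0.875 m from the base axis. Payload 15.5 kg.
Tool frame: the origin (TCP) lies midway between the tips of the shut fingers; the grasp point (between the pads) lies 19 mm behind it (env.grasp_offset is the distance from the TCP to the grasp point, in m); x points along the fingers, z is the direction in which the jaws open and shut, and the axes are right-handed (so a half turn about x gives the same grasp; the last joint's range is limited). The gripper opens to 85 mm and grips with 20 to 120 N. Pads are 22 mm wide; open, the fingers measure 114 mm over their backs; the gripper's body (76 mm by 85 mm) begins 54 mm behind the grasp point. The pads swing forward as they close: fully open they stand 13 mm farther back than shut.
Start: joints at [1.224, 0.494, 1.345, -0, 1.302, -0.096], TCP at [0.155, 0.605, 0.231] pointing down, gripper open.
Joint ranges: [-2.91, 2.91], [-0.82, 2.16], [0.22, 2.67], [-1.22, 4.37], [0.12, 2.79], [-3.08, 3.08]. Speed limits (rad/s): [1.89, 1.89, 2.57, 3.01, 3.01, 3.01].

INTERFACE

Orientations are given as a unit quaternion [x, y, z, w].
In Python, from station import monitor, cams, env gives the robot as it stands.
- The arm moves only by the tool servo_tool, never from a script. Its argument "steps" is a list of rows, each an object of numbers: "tx", "ty", "tz": the shift along the tool's x, y, z in cm; "spin": the turn about the tool's x in rad. In form: [{"tx": .., "ty": .., "tz": .., "spin": ..}, ...]. A call has 1 to 8 rows; each row shifts and turns the commanded pose from where the row before left it, along the tool's axes as they then stand; what a row does not reach is not made up. A row lasts 1/10 s, in which the tool goes at most 50 mm and 8.59 degrees, less where a joint would pass 70% of its speed; a pose out of reach is approached as far as the arm can. A call is refused whole if a number of a shift passes 5 or a number of a turn 0.15, either way. A call with a gripper value outside its range is refused whole. "jaw" is the gripper's target within -1 to 1 (shut at 1, half-way at 0, fully open at -1), set as the call begins (left out, the last holds). The fingers move at their own pace and stop on an object; "newtons" is the grip in N (left out, the last holds). Time passes only in rows, so rows that do not move let the fingers close. It gives the time, the measured TCP pose, the force and the opening at its end, in the units of the state.
- monitor.observe(): the state, without advancing time (a new reading comes with each control period).
- cams.snapshot(name): name is "scene" or "side" or "wrist"; returns a dict with "pixels" (400x640x3 uint8, blue, green, red), "K" (3x3 intrinsics, pixels), "R" (3x3) and "t" (3): a world point X has camera coordinates R X + t. Camera axes: x right, y down, z forward; pixel columns grow to the right and rows downward; lengths in m; the calibration is good to about 2 mm. A picture is of the moment at which its call begins. There is no depth.
- env.close_job(): hands the job in, once; it reports no verdict.
The state is a dict: "t": time; "joint_pos": joint angles; "qvel": joint speeds; "joint_efforts": joint torques, N m; "eef_pos": TCP position; "eef_rot": TCP orientation; "wrist_force": force on the tool from outside, world axes, zero at the start; "torque": the same for the moment, N m; "finger_gap": finger opening in m.
Only numpy, scipy, OpenCV 4.12 (cv2) and the standard library are available. Lean on these libraries where they do the work, as an engineer would, in place of code of your own. Each camera call takes 0.05 s, during which the arm holds its last target. There are 200 camera calls.

## Working session

There is one attempt and no reset: what is moved stays moved. The work goes in short steps, Python scripts to look and compute and a tool call to move; the robot and the scene stay as the last step left them, time stands still between calls to the robot, and variables do not carry over. Pictures are saved under pics/ and viewed, about 8 in all and at most 12, crops included, and the job is handed in when it is done.

Besides the shell and the picture viewer there is one more tool, called after "Emit:" as a command line: name --argument value ..., lists and objects as JSON in quotes. servo_tool: Moves the arm, as the interface text tells. Its arguments: {"type":"object","properties":{"steps":{"type":"array"},"jaw":{"type":"number"},"newtons":{"type":"number"}},"required":["steps"]}

```bash
mkdir -p pics; ls; cat > h.py <<'E'
import numpy as np, cv2
from station import monitor, cams, env
def snap(n,f=None):
    s=cams.snapshot(n)
    if f: cv2.imwrite('pics/'+f,s['pixels'])
    np.savez('pics/%s.npz'%n,**{k:np.array(s[k]) for k in('pixels','K','R','t')})
    return s
def ray(s,u,v,z):
    d=s['R'].T@np.linalg.inv(s['K'])@np.array([u,v,1.]); c=-s['R'].T@s['t']
    return c+d*(z-c[2])/d[2]
def proj(s,X):
    p=s['K']@(s['R']@np.array(X,float)+s['t']); return p[:2]/p[2]
def load(n): return dict(np.load('pics/%s.npz'%n))
E
python3 - <<'E'
from h import *
for n in('scene','side','wrist'):
    s=snap(n,n+'0.png'); print(n,(-s['R'].T@s['t']).round(3))
print(monitor.observe(),env.grasp_offset)
a=load('scene')['pixels'];b=load('side')['pixels']
E
```

```text
pics
scene [0.998 0.46  1.043]
side [ 0.198 -0.531  0.735]
wrist [0.088 0.623 0.375]
{'t': 0.15, 'joint_pos': array([ 1.22449494e+00,  4.94040776e-01,  1.34595797e+00,  9.87898355e-06,
        1.30251933e+00, -9.55252720e-02]), 'qvel': array([ 6.27556085e-04, -2.09261536e-03, -2.87975165e-03,  7.55488225e-04,
        7.48313109e-05, -1.56506804e-03]), 'joint_efforts': array([ 1.86556870e-03, -8.82542539e+01, -3.84067690e+01,  3.27990051e-05,
        7.15289920e-03,  1.43985681e-04]), 'eef_pos': array([0.15501535, 0.60519512, 0.23084748]), 'eef_rot': array([-0.43371614,  0.55888322,  0.43337176,  0.55832676]), 'wrist_force': array([ 0.16953175, -0.1691076 , -0.39501469]), 'torque': array([-0.02542319, -0.01125196, -0.01770879]), 'finger_gap': 0.08522067075948322} 0.0187
```

View pics/scene0.png

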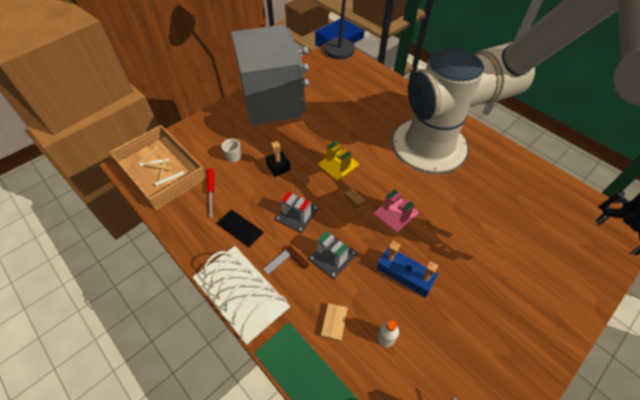

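View pics/side0.png

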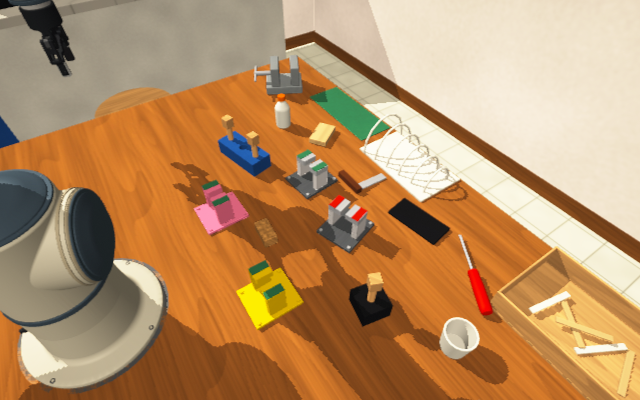

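Scene: the beech pin is in the black stand at scene (277,150), side (374,285). Possible confusions are the rack's end pins at scene (393,250) and (432,268). The go gauge has a dark base and green tops at (333,252); its look-alikes are pink (397,210) and yellow (338,160). The red no-go gauge is at (297,208). I'll make one close crop for a check and for measuring corners.

```bash
python3 - <<'E'
from h import *
a=load('scene')['pixels'][130:300,250:450];b=load('side')['pixels'][105:335,200:410]
A=cv2.resize(a,None,fx=2,fy=2,interpolation=2)
B=cv2.resize(b,None,fx=2.5,fy=2.5,interpolation=2)[:575]
A=cv2.resize(load('side')['pixels'][100:340,200:410],None,fx=2.4,fy=2.4,interpolation=2)
C=cv2.resize(a[:,:],None,fx=1.45,fy=1.45,interpolation=2)
out=np.zeros((576,800,3),np.uint8);out[:A.shape[0],:A.shape[1]]=A;out[:C.shape[0],A.shape[1]:A.shape[1]+C.shape[1]]=C
cv2.imwrite('pics/crop1.png',out)
for n in('scene','side'):
    s=load(n);h=cv2.cvtColor(s['pixels'],cv2.COLOR_BGR2HSV);print(n)
    for nm,lo,hi,z in(('green',(60,60,40),(90,255,255),.078),('red',(0,200,150),(4,255,255),.078),('blue',(105,120,40),(125,255,255),.045),('beech',(8,70,150),(18,170,255),.115),('black',(0,0,0),(180,255,45),.0)):
        m=cv2.inRange(h,lo,hi);k,l,st,ce=cv2.connectedComponentsWithStats(m)
        for i in range(1,k):
            if st[i,4]>25 and st[i,4]<3000 and 120<ce[i,0]<460 and 60<ce[i,1]<350: print(nm,st[i].tolist(),ce[i].round(1),ray(s,*ce[i],z).round(3))
E
```

```text
scene
green [404, 203, 8, 7, 27] [407.6 205.9] [0.335 0.151 0.078]
green [319, 232, 11, 11, 53] [323.6 237.1] [0.6   0.055 0.078]
green [335, 245, 12, 11, 69] [340.6 250. ] [0.594 0.118 0.078]
red [208, 169, 6, 23, 124] [210.3 179.6] [ 0.72  -0.349  0.078]
red [282, 192, 9, 9, 40] [286.  196.3] [ 0.585 -0.132  0.078]
red [300, 200, 9, 10, 38] [304.1 204.6] [ 0.564 -0.07   0.078]
blue [378, 251, 59, 45, 1211] [406.1 272.1] [0.494 0.284 0.045]
beech [221, 139, 20, 8, 38] [231.7 141.3] [ 0.586 -0.408  0.115]
beech [272, 141, 8, 8, 48] [275.5 144.5] [ 0.488 -0.297  0.115]
beech [389, 241, 11, 10, 71] [394.3 245.6] [0.491 0.223 0.115]
beech [218, 245, 73, 71, 171] [260.9 276. ] [0.815 0.044 0.115]
beech [427, 262, 11, 10, 74] [432.1 266.3] [0.466 0.332 0.115]
beech [321, 303, 27, 38, 705] [334.2 321.1] [0.758 0.259 0.115]
beech [245, 316, 35, 29, 58] [262.  330.9] [0.901 0.158 0.115]
beech [390, 326, 10, 20, 47] [395.6 334.4] [0.674 0.382 0.115]
black [395, 0, 57, 129, 2484] [417.6  61.2] [-0.38  -0.358  0.   ]
black [266, 152, 24, 24, 347] [277.8 164.4] [ 0.481 -0.309  0.   ]
black [285,
[... 969 characters left out ...]
3, 42, 28, 42] [415.5  96.6] [0.994 0.122 0.115]
beech [94, 87, 82, 32, 1083] [128.8  99.3] [0.262 0.596 0.115]
beech [274, 107, 10, 22, 31] [276.3 119.1] [0.585 0.257 0.115]
beech [222, 118, 11, 22, 84] [227.4 128.4] [0.451 0.294 0.115]
beech [245, 133, 13, 24, 100] [252.2 144.7] [0.476 0.193 0.115]
beech [309, 136, 21, 10, 75] [317.7 141.6] [0.627 0.107 0.115]
beech [359, 147, 64, 56, 80] [389.6 175.7] [ 0.699 -0.096  0.115]
beech [151, 266, 18, 47, 100] [160.9 282.2] [ 0.148 -0.076  0.115]
beech [367, 272, 17, 30, 210] [372.9 288.7] [ 0.473 -0.307  0.115]
black [389, 199, 60, 45, 1189] [418.7 220.9] [ 0.743 -0.182  0.   ]
black [350, 285, 42, 41, 1044] [369.3 305.1] [ 0.493 -0.291  0.   ]
```

View pics/crop1.png

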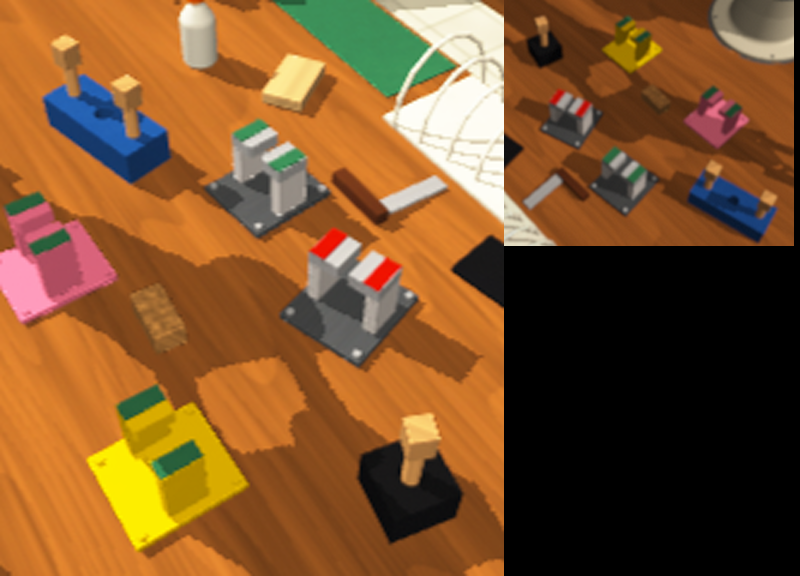

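```bash
cat >> h.py <<'E'
from scipy.spatial.transform import Rotation as Ro
def plan(p,yaw=None,o=None):
    "sum of tool shifts in cm (after spin) to take TCP to p; jaw axis (mod pi) to world yaw [deg]"
    o=o or monitor.observe(); R=Ro.from_quat(o['eef_rot']); j=R.as_matrix()[:,2]; cur=np.degrees(np.arctan2(j[1],j[0])); sp=0
    if yaw is not None:
        d=(yaw-cur+90)%180-90; sp=-np.radians(d)  # tool x is down
    R2=R*Ro.from_rotvec([sp,0,0]); t=R2.inv().apply(np.array(p)-o['eef_pos'])*100
    print('jaw yaw %.1f'%cur,'spin %.3f'%sp,'t(after spin) cm',t.round(2),'t(before) cm',R.inv().apply(np.array(p)-o['eef_pos']).round(4)*100)
    return sp,t
E
python3 - <<'E'
from h import *
o=monitor.observe();print(Ro.from_quat(o['eef_rot']).as_matrix().round(3))
s=load('side')
f=lambda x,y,z:ray(s,x/2.4+200,y/2.4+100,z)
for n,c in(('go',[(207,188),(260,236),(328,190)]),('nogo',[(281,313),(360,365),(417,298)])):
    P=[f(*q,.008) for q in c]; ctr=(P[0]+P[2])/2
    for i in(0,1):
        d=P[i+1]-P[i];print(n,np.linalg.norm(d).round(4),np.degrees(np.arctan2(d[1],d[0])).round(1))
    print(ctr.round(4))
print('pin',f(420,420,.12).round(3))
plan([.483,-.30,.25],10)
E
```

```text
[[-0.    -0.969  0.248]
 [-0.001  0.248  0.969]
 [-1.     0.    -0.001]]
go 0.0989 -83.9
go 0.1068 9.2
[0.595  0.0909 0.008 ]
nogo 0.1002 -73.1
nogo 0.1055 18.6
[ 0.572  -0.1001  0.008 ]
pin [ 0.492 -0.289  0.12 ]
jaw yaw 75.6 spin 1.145 t(after spin) cm [ -1.85 -94.84  16.58] t(before) cm [ -1.85 -54.24 -79.55]
```

Emit:
servo_tool --steps '[{"ty":-4.3,"spin":0.143},{"ty":-4.3,"spin":0.143},{"ty":-4.3,"spin":0.143},{"ty":-4.3,"spin":0.143},{"ty":-4.3,"spin":0.143},{"ty":-4.3,"spin":0.143},{"ty":-4.3,"spin":0.143},{"ty":-4.3,"spin":0.143}]'

```text
invalid input
```

```bash
python3 - <<'E'
from h import *
plan([.55,.19,.26],12)
plan([.483,-.25,.26],12)
E
```

```text
jaw yaw 75.6 spin 1.111 t(after spin) cm [ -2.89 -48.83  30.  ] t(before) cm [ -2.89 -48.57 -30.42]
jaw yaw 75.6 spin 1.111 t(after spin) cm [ -2.85 -90.47  14.3 ] t(before) cm [ -2.85 -52.99 -74.71]
```

Emit:
servo_tool --steps '[{"tx":0,"ty":-4.3,"tz":0,"spin":0.143},{"tx":0,"ty":-4.3,"tz":0,"spin":0.143},{"tx":0,"ty":-4.3,"tz":0,"spin":0.143},{"tx":0,"ty":-4.3,"tz":0,"spin":0.143},{"tx":0,"ty":-4.3,"tz":0,"spin":0.143},{"tx":0,"ty":-4.3,"tz":0,"spin":0.143},{"tx":0,"ty":-4.3,"tz":0,"spin":0.143},{"tx":0,"ty":-4.3,"tz":0,"spin":0.143}]'

```text
t: 0.95
eef_pos: [0.3943, 0.3816, 0.231]
eef_rot: [-0.06, 0.705, 0.06, 0.705]
wrist_force: [0.7, 0.7, 0.1]
finger_gap: 0.0853
```

```bash
python3 - <<'E'
from h import *
plan([.55,.19,.26],12)
plan([.483,-.25,.26],12)
E
```

```text
jaw yaw 9.7 spin -0.040 t(after spin) cm [ -2.89 -21.98  11.25] t(before) cm [ -2.89 -21.51  12.11]
jaw yaw 9.7 spin -0.040 t(after spin) cm [ -2.89 -63.62  -4.45] t(before) cm [ -2.89 -63.75  -1.93]
```

Emit:
servo_tool --steps '[{"tx":-0.6,"ty":-4.3,"tz":2.4,"spin":0},{"tx":-0.6,"ty":-4.3,"tz":2.4,"spin":0},{"tx":-0.6,"ty":-4.3,"tz":2.4,"spin":0},{"tx":-0.6,"ty":-4.3,"tz":2.4,"spin":0},{"tx":-0.6,"ty":-4.3,"tz":2.4,"spin":0}]'

```text
t: 1.45
eef_pos: [0.5499, 0.1905, 0.2615]
eef_rot: [-0.062, 0.704, 0.062, 0.704]
wrist_force: [1.8, 0.4, 0.4]
finger_gap: 0.0856
```

```bash
python3 - <<'E'
from h import *
s=snap('wrist','w1.png');np.savez('pics/w1.npz',**s)
print((-s['R'].T@s['t']).round(3),s['R'][2].round(2))
plan([.483,-.25,.26],12)
E
```

```text
[0.537 0.258 0.405] [ 0.05 -0.26 -0.96]
jaw yaw 9.9 spin -0.036 t(after spin) cm [  0.29 -41.1  -16.07] t(before) cm [  0.29 -41.66 -14.56]
```

View pics/w1.png

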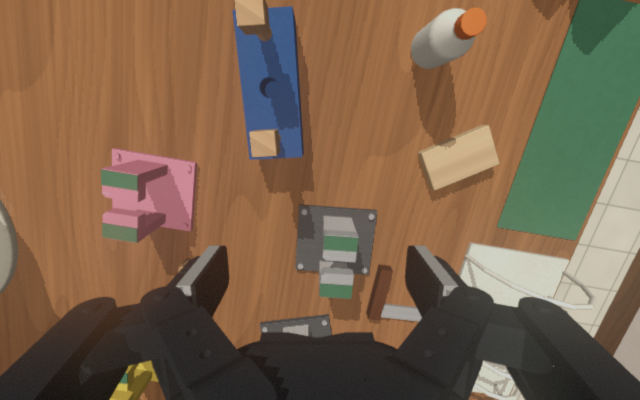

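Rack hole mouth is at (270,87), and the go gauge's dark base spans (298..376, 206..274) with cheeks at about (338,220–298). The glue bottle and offcut are clear of the path.

Emit:
servo_tool --steps '[{"tx":0,"ty":-4.7,"tz":-1.6,"spin":0},{"tx":0,"ty":-4.7,"tz":-1.6,"spin":0},{"tx":0,"ty":-4.7,"tz":-1.6,"spin":0},{"tx":0,"ty":-4.7,"tz":-1.6,"spin":0}]'

```text
t: 1.9
eef_pos: [0.5182, -0.0056, 0.2612]
eef_rot: [-0.062, 0.704, 0.062, 0.704]
wrist_force: [1.1, -0.5, 0.8]
finger_gap: 0.0854
```

```bash
python3 - <<'E'
from h import *
s=snap('wrist');np.savez('pics/w2.npz',**s)
plan([.483,-.235,.26],12)
E
```

```text
jaw yaw 9.9 spin -0.036 t(after spin) cm [  0.18 -21.12  -8.  ] t(before) cm [  0.18 -21.39  -7.24]
```

Emit:
servo_tool --steps '[{"tx":0,"ty":-4.7,"tz":-1.4,"spin":0},{"tx":0,"ty":-4.7,"tz":-1.4,"spin":0},{"tx":0,"ty":-4.7,"tz":-1.4,"spin":0},{"tx":0,"ty":-4.7,"tz":-1.4,"spin":0},{"tx":0,"ty":-2.5,"tz":0,"spin":0},{"tx":0,"ty":0,"tz":0,"spin":0}]'

```text
t: 2.55
eef_pos: [0.5012, -0.2266, 0.261]
eef_rot: [-0.061, 0.704, 0.061, 0.705]
wrist_force: [0.5, -0.1, -0.1]
finger_gap: 0.0856
```

```bash
python3 - <<'E'
from h import *
s=snap('wrist');np.savez('pics/w3.npz',**s)
w1=load('w1');w2=load('w2')
def crop(s,c,r=45,k=4.4):
    u,v=np.clip(c[0],r,639-r),np.clip(c[1],r,399-r);u,v=int(u),int(v)
    print((u-r,v-r),k); return cv2.resize(s['pixels'][v-r:v+r,u-r:u+r],None,fx=k,fy=k,interpolation=cv2.INTER_CUBIC)
P=[proj(w1,(.595,.09,.05)),proj(w2,(.572,-.1,.05)),proj(w2,(.595,.09,.05)),proj(s,(.49,-.293,.1))];print(P)
A=crop(w1,(337,250));B=crop(w2,P[1]);D=crop(s,P[3])
D=cv2.resize(D,(200,200));B2=B
out=np.zeros((600,796,3),np.uint8);out[:396,:396]=A;out[:396,400:796]=B;out[400:,:200]=D;out[400:,210:530]=cv2.resize(s['pixels'],(320,200));
cv2.imwrite('pics/crop2.png',out)
E
```

```text
[array([337.36167695, 254.50909816]), array([344.81047084, 251.47518189]), array([398.13991734, 104.21587313]), array([296.64006651, 239.19508241])]
(292, 205) 4.4
(299, 206) 4.4
(251, 194) 4.4
```

View pics/crop2.png

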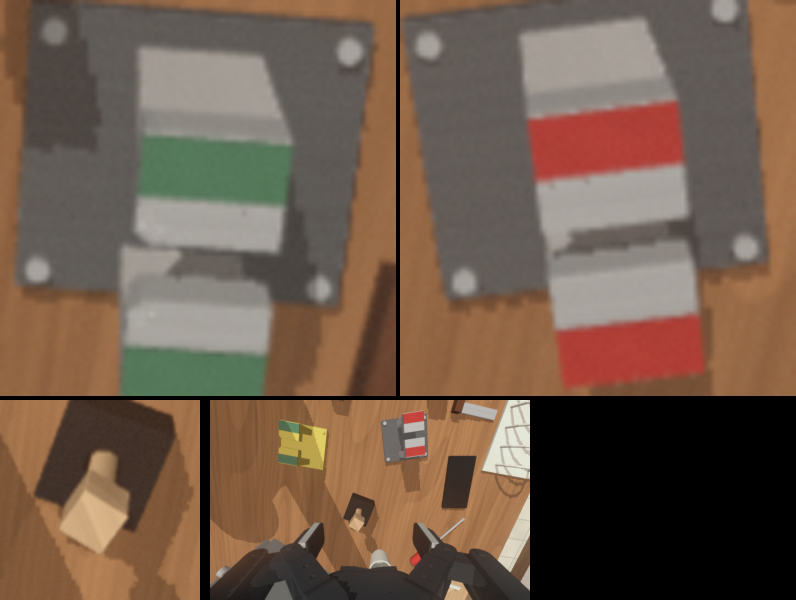

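The go and no-go cheeks are clear: tops are coloured on the outer half and grey inside, with a bevel at the go mouth. The pin stands at about (296,239) in the wrist view, head rotated.

```bash
python3 - <<'E'
from h import *
w1=load('w1');w2=load('w2');w3=load('w3')
def g(s,off,k,pts,z): return np.array([ray(s,x/k+off[0],y/k+off[1],z)[:2] for x,y in pts])
def yaw(P): d=P[1]-P[0];return np.degrees(np.arctan2(d[1],d[0])).round(1),(np.linalg.norm(d)*1e3).round(1)
for nm,s,off,U,L,MU,ML,B in(('go',w1,(292,205),[(160,245),(280,252)],[(155,304),(270,316)],[(142,137),(138,195)],[(124,346),(122,390)],[(33,5),(372,25),(338,305),(15,285)]),
  ('nogo',w2,(299,206),[(140,235),(288,216)],[(150,275),(297,262)],[(127,120),(140,235)],[(152,277),(165,387)],[(50,298),(367,262)])):
    u,l,mu,ml,b=[g(s,off,4.4,q,.078) for q in(U,L,MU,ML,B)]; b=g(s,off,4.4,B,.008)
    print(nm,'inner',yaw(u),yaw(l),'mouthline',yaw(mu),yaw(ml)); print(u.round(4).tolist(),l.round(4).tolist(),mu.round(4).tolist(),ml.round(4).tolist())
    print('base',b.round(4).tolist(),[yaw(b[i:i+2]) for i in range(len(b)-1)],b.mean(0).round(4))
k=200/90
st=g(w3,(251,194),k,[(75,400-400),(175,35),(37,95)],.045);print('stand',st.round(4).tolist(),yaw(st[:2]),yaw(st[[0,2]]),(st[1]+st[2])/2)
# rack
h=cv2.cvtColor(w1['pixels'],cv2.COLOR_BGR2HSV);m=cv2.inRange(h,(105,120,20),(125,255,255));m[:, :200]=0;m[:,330:]=0;m[200:]=0
c=max(cv2.findContours(m,0,1)[0],key=cv2.contourArea);print(cv2.minAreaRect(c))
print('hole',ray(w1,270,87,.045).round(4))
plan([.488,-.28,.20],-10)
E
```

```text
go inner (np.float64(6.4), np.float64(33.2)) (np.float64(3.4), np.float64(32.4)) mouthline (np.float64(-83.2), np.float64(17.0)) (np.float64(-82.0), np.float64(14.2))
[[0.5813, 0.0933], [0.6143, 0.097]] [[0.5833, 0.0752], [0.6157, 0.0771]] [[0.5706, 0.1239], [0.5726, 0.107]] [[0.5772, 0.0607], [0.5791, 0.0467]]
base [[0.5355, 0.1335], [0.6428, 0.1458], [0.6543, 0.0466], [0.5453, 0.0348]] [(np.float64(6.5), np.float64(108.1)), (np.float64(-83.4), np.float64(99.9)), (np.float64(-173.9), np.float64(109.6))] [0.5945 0.0902]
nogo inner (np.float64(18.2), np.float64(40.8)) (np.float64(15.7), np.float64(40.8)) mouthline (np.float64(-73.3), np.float64(34.2)) (np.float64(-73.0), np.float64(35.1))
[[0.5522, -0.1005], [0.591, -0.0877]] [[0.5572, -0.112], [0.5965, -0.1009]] [[0.5424, -0.0677], [0.5522, -0.1005]] [[0.5579, -0.1125], [0.5682, -0.146]]
base [[0.5366, -0.1637], [0.6391, -0.1317]] [(np.float64(17.3), np.float64(107.4))] [ 0.5878 -0.1477]
stand [[0.4662, -0.2595], [0.5254, -0.2702], [0.4525, -0.3203]] (np.float64(-10.2), np.float64(60.1)) (np.float64(-102.7), np.float64(62.3)) [ 0.48892964 -0.29522602]
((267.54315185546875, 68.10406494140625), (118.98257446289062, 57.78135681152344), 85.91438293457031)
hole [0.48   0.2791 0.045 ]
jaw yaw 9.9 spin 0.348 t(after spin) cm [ 6.09 -5.67 -0.31] t(before) cm [ 6.09 -5.23 -2.22]
```

Emit:
servo_tool --steps '[{"tx":0,"ty":0,"tz":0,"spin":0.116},{"tx":0,"ty":0,"tz":0,"spin":0.116},{"tx":0,"ty":0,"tz":0,"spin":0.116},{"tx":3,"ty":-3,"tz":-0.3,"spin":0},{"tx":3,"ty":-2.7,"tz":0,"spin":0},{"tx":0,"ty":0,"tz":0,"spin":0}]'

```text
t: 3.2
eef_pos: [0.4866, -0.2791, 0.1978]
eef_rot: [0.062, 0.706, -0.06, 0.703]
wrist_force: [-0.6, 0.5, 0.4]
finger_gap: 0.0853
```

```bash
python3 - <<'E'
from h import *
s=snap('wrist');np.savez('pics/w4.npz',**s)
c=proj(s,(.489,-.295,.11));print(c)
u,v=int(c[0]),int(min(c[1],340));print(u-70,v-60);cv2.imwrite('pics/crop3.png',cv2.resize(s['pixels'][v-60:v+60,u-70:u+70],None,fx=4,fy=4,interpolation=2))
E
```

```text
[323.99720791 220.78373553]
253 160
```

View pics/crop3.png

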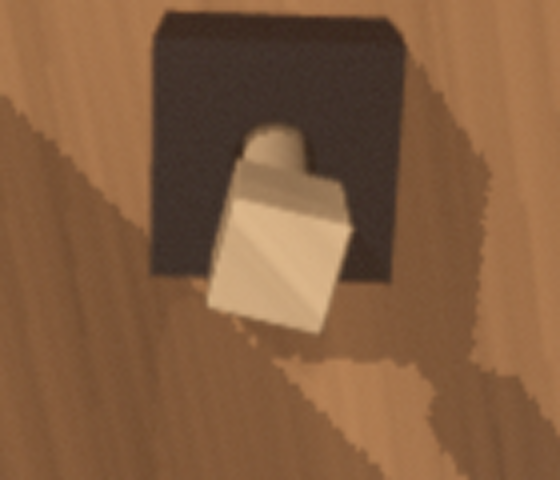

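Crop: head top face corners at (235,197), (352,228), (320,333), (207,305), rotated relative to the black stand.

```bash
python3 - <<'E'
from h import *
s=load('w4')
P=np.array([ray(s,x/4+253,y/4+160,.12)[:2] for x,y in[(235,197),(352,228),(320,333),(207,305)]])
for i in range(4):
    d=P[(i+1)%4]-P[i];print((np.linalg.norm(d)*1e3).round(1),np.degrees(np.arctan2(d[1],d[0])).round(1))
c=P.mean(0);print(c)
plan([*c,.18],-24)
E
```

```text
23.8 -25.4
23.1 -114.8
23.5 155.3
23.4 66.0
[ 0.48752252 -0.29606807]
jaw yaw -9.9 spin 0.246 t(after spin) cm [ 1.95 -1.61  0.74] t(before) cm [ 1.95 -1.75  0.32]
```

Emit:
servo_tool --steps '[{"tx":0,"ty":0,"tz":0,"spin":0.13},{"tx":0,"ty":0,"tz":0,"spin":0.13},{"tx":0,"ty":-1.6,"tz":0.8,"spin":0},{"tx":3,"ty":0,"tz":0,"spin":0},{"tx":3,"ty":0,"tz":0,"spin":0},{"tx":3,"ty":0,"tz":0,"spin":0},{"tx":2,"ty":0,"tz":0,"spin":0},{"tx":0,"ty":0,"tz":0,"spin":0}]'

```text
t: 4.05
eef_pos: [0.4883, -0.2959, 0.0896]
eef_rot: [0.151, 0.692, -0.15, 0.69]
wrist_force: [0.1, 0.4, 0.0]
finger_gap: 0.0854
```

```bash
python3 - <<'E'
from h import *
plan([.4875,-.2961,.088],-24.8)
E
```

```text
jaw yaw -24.6 spin 0.004 t(after spin) cm [ 0.16 -0.05 -0.06] t(before) cm [ 0.16 -0.05 -0.06]
```

Emit:
servo_tool --steps '[{"tx":0.15,"ty":0,"tz":-0.05,"spin":0},{"tx":0,"ty":0,"tz":0,"spin":0},{"tx":0,"ty":0,"tz":0,"spin":0},{"tx":0,"ty":0,"tz":0,"spin":0},{"tx":0,"ty":0,"tz":0,"spin":0},{"tx":0,"ty":0,"tz":0,"spin":0},{"tx":0,"ty":0,"tz":0,"spin":0},{"tx":0,"ty":0,"tz":0,"spin":0}]' --jaw 1 --newtons 70

```text
t: 4.85
eef_pos: [0.4886, -0.2969, 0.0907]
eef_rot: [0.151, 0.69, -0.152, 0.691]
wrist_force: [-2.1, 1.3, 10.0]
finger_gap: 0.023
```

Emit:
servo_tool --steps '[{"tx":-0.5,"ty":0,"tz":0,"spin":0},{"tx":-1,"ty":0,"tz":0,"spin":0},{"tx":-1.5,"ty":0,"tz":0,"spin":0},{"tx":-2,"ty":0,"tz":0,"spin":0},{"tx":-2,"ty":0,"tz":0,"spin":0},{"tx":0,"ty":0,"tz":0,"spin":0}]'

```text
t: 5.45
eef_pos: [0.4897, -0.2976, 0.1629]
eef_rot: [0.151, 0.689, -0.152, 0.692]
wrist_force: [0.5, 0.2, -1.0]
finger_gap: 0.0234
```

```bash
python3 - <<'E'
from h import *
o=monitor.observe();print(o['eef_pos'],o['wrist_force'],o['finger_gap'])
a=snap('side');b=snap('wrist');np.savez('pics/w5.npz',**b)
c=proj(a,(*o['eef_pos'][:2],.12));u,v=map(int,c);print(u-50,v-60)
A=cv2.resize(a['pixels'][v-60:v+60,u-50:u+50],None,fx=4,fy=4,interpolation=2)
out=np.zeros((480,800,3),np.uint8);out[:,:400]=A;out[:,400:]=cv2.resize(b['pixels'][160:400,220:420],(400,480))
cv2.imwrite('pics/crop4.png',out)
plan([.50,.04,.13],6.5)
E
```

```text
[ 0.48967426 -0.29764831  0.16286474] [ 0.46899408  0.23930991 -0.9547032 ] 0.023393835053902072
326 219
jaw yaw -24.7 spin -0.545 t(after spin) cm [ 3.01 33.34  4.94] t(before) cm [  3.01  31.07 -13.07]
```

View pics/crop4.png

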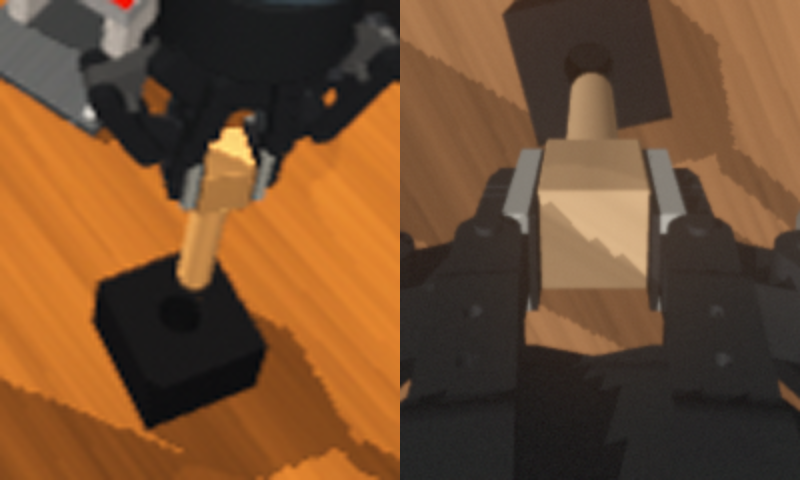

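The pin is held upright by its head, clear of the stand (no slip, gap 23 mm). Heading to the go mouth.

Emit:
servo_tool --steps '[{"tx":0,"ty":2,"tz":0,"spin":-0.136},{"tx":0,"ty":2,"tz":0,"spin":-0.136},{"tx":0,"ty":2,"tz":0,"spin":-0.136},{"tx":0,"ty":2,"tz":0,"spin":-0.136},{"tx":0,"ty":4,"tz":0.7,"spin":0},{"tx":0,"ty":4,"tz":0.7,"spin":0},{"tx":0,"ty":4,"tz":0.7,"spin":0},{"tx":0,"ty":4,"tz":0.7,"spin":0}]'

```text
t: 6.35
eef_pos: [0.5156, -0.056, 0.159]
eef_rot: [-0.039, 0.706, 0.04, 0.706]
wrist_force: [1.2, -0.1, 0.1]
finger_gap: 0.0227
```

Emit:
servo_tool --steps '[{"tx":0,"ty":4,"tz":0.7,"spin":0},{"tx":0,"ty":4,"tz":0.7,"spin":0},{"tx":0,"ty":4,"tz":0.7,"spin":0},{"tx":0,"ty":0,"tz":0,"spin":0}]'

```text
t: 6.75
eef_pos: [0.5231, 0.068, 0.159]
eef_rot: [-0.041, 0.706, 0.041, 0.705]
wrist_force: [0.5, -0.0, -1.0]
finger_gap: 0.0228
```

```bash
python3 - <<'E'
from h import *
plan([.5302,.0778,.103],6.5);print(monitor.observe()['wrist_force'],monitor.observe()['finger_gap'])
E
```

```text
jaw yaw 6.6 spin 0.002 t(after spin) cm [5.6  0.89 0.82] t(before) cm [5.6  0.89 0.82]
[ 0.53522496 -0.02395398 -0.9515299 ] 0.022787500266892437
```

Emit:
servo_tool --steps '[{"tx":2,"ty":0.9,"tz":0,"spin":0},{"tx":2,"ty":0,"tz":0,"spin":0},{"tx":1.5,"ty":0,"tz":0,"spin":0},{"tx":0,"ty":0,"tz":0.4,"spin":0},{"tx":0,"ty":0,"tz":0.4,"spin":0},{"tx":0,"ty":0,"tz":0,"spin":0},{"tx":0,"ty":0,"tz":0,"spin":0}]'

```text
t: 7.45
eef_pos: [0.5312, 0.0737, 0.1054]
eef_rot: [-0.04, 0.706, 0.04, 0.706]
wrist_force: [-0.3, -0.1, -0.6]
finger_gap: 0.023
```

```bash
python3 - <<'E'
from h import *
o=monitor.observe();print(o['eef_pos'],o['wrist_force'])
b=snap('wrist');np.savez('pics/w6.npz',**b);a=snap('side')
u,v=map(int,proj(b,(.57,.08,.08)));print(u,v)
r0,c0=min(max(v-80,0),240),u-80
A=cv2.resize(b['pixels'][r0:r0+160,c0:c0+160],None,fx=3,fy=3,interpolation=2);print('off',c0,r0,3)
u,v=map(int,proj(a,(.555,.08,.07)));B=cv2.resize(a['pixels'][v-48:v+48,u-32:u+32],None,fx=5,fy=5,interpolation=2);print('off',u-32,v-48)
cv2.imwrite('pics/crop5.png',np.hstack([A,B]))
p=np.array([.5752,.0829]);d=np.array([np.cos(np.radians(6.5)),np.sin(np.radians(6.5))]);e=o['eef_pos'][:2]-p
print('along',e@d,'lat',e@[-d[1],d[0]])
E
```

```text
[0.5312349  0.07374463 0.10542579] [-0.25248518 -0.10349036 -0.59878183]
381 229
off 301 149 3
off 268 122
along -0.04471890035980898 lat -0.004119527289692777
```

View pics/crop5.png

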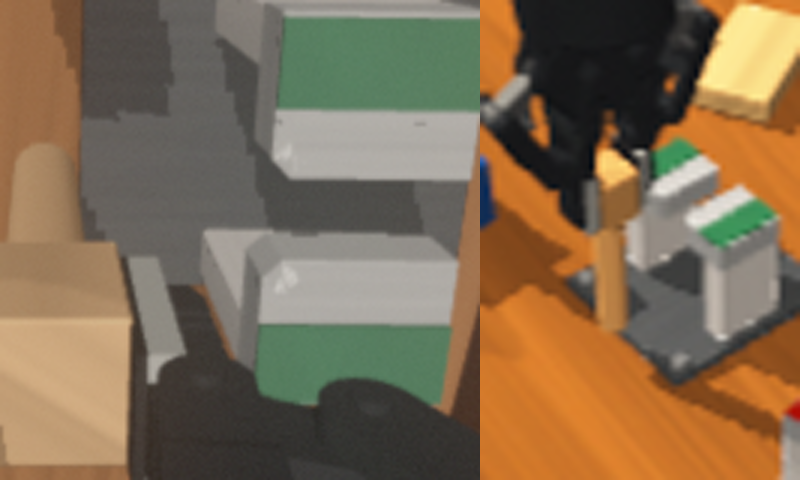

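```bash
python3 - <<'E'
from h import *
b=load('w6');g=lambda x,y,z:ray(b,x/3+301,y/3+149,z)[:2]
d=np.array([np.cos(np.radians(6.5)),np.sin(np.radians(6.5))]);n=np.array([-d[1],d[0]]);e=np.array([.5312,.0737])
for q in((292,180),(470,180),(285,262),(455,262),(270,155),(252,290)): P=g(*q,.078)-e;print(q,'along',(P@d*1e3).round(1),'lat',(P@n*1e3).round(1))
for q in((130,318),(125,463)): P=g(*q,.135)-e;print('head',(P@d*1e3).round(1),(P@n*1e3).round(1))
E
```

```text
(292, 180) along 49.0 lat 14.1
(470, 180) along 84.8 lat 14.1
(285, 262) along 48.8 lat -3.6
(455, 262) along 83.9 lat -3.7
(270, 155) along 44.2 lat 19.4
(252, 290) along 42.4 lat -9.9
head 11.3 12.1
head 11.1 -11.3
```

Emit:
servo_tool --steps '[{"tx":0,"ty":0.25,"tz":0,"spin":0},{"tx":0,"ty":0.24,"tz":0,"spin":0},{"tx":0,"ty":0,"tz":0.5,"spin":0},{"tx":0,"ty":0,"tz":0.5,"spin":0},{"tx":0,"ty":0,"tz":0.5,"spin":0},{"tx":0,"ty":0,"tz":0.5,"spin":0},{"tx":0,"ty":0,"tz":0,"spin":0},{"tx":0,"ty":0,"tz":0,"spin":0}]'

```text
t: 8.35
eef_pos: [0.55, 0.0809, 0.1047]
eef_rot: [-0.04, 0.706, 0.04, 0.706]
wrist_force: [-0.5, 0.6, -0.4]
finger_gap: 0.023
```

```bash
cat > rel.py <<'E'
from h import *
import sys
y=np.radians(6.5);d=np.array([np.cos(y),np.sin(y)]);n=np.array([-d[1],d[0]]);o=monitor.observe()
e=o['eef_pos'][:2]-[.5312,.0737];f=o['wrist_force'];print('t',o['t'],'along %.1f lat %.2f z %.1f'%(e@d*1e3,e@n*1e3,o['eef_pos'][2]*1e3),'F along %.1f lat %.1f z %.1f'%(f[:2]@d,f[:2]@n,f[2]))
E
python3 rel.py
```

```text
t 8.35 along 19.5 lat 5.05 z 104.7 F along -0.5 lat 0.7 z -0.4
```

Emit:
servo_tool --steps '[{"tx":0,"ty":-0.02,"tz":0.25,"spin":0},{"tx":0,"ty":0,"tz":0.25,"spin":0},{"tx":0,"ty":0,"tz":0.25,"spin":0},{"tx":0,"ty":0,"tz":0.25,"spin":0},{"tx":0,"ty":0,"tz":0.25,"spin":0},{"tx":0,"ty":0,"tz":0.2,"spin":0},{"tx":0,"ty":0,"tz":0.2,"spin":0},{"tx":0,"ty":0,"tz":0,"spin":0}]'

```text
t: 9.15
eef_pos: [0.5667, 0.0826, 0.1048]
eef_rot: [-0.04, 0.706, 0.04, 0.706]
wrist_force: [0.7, 0.7, -0.5]
finger_gap: 0.0227
```

```bash
python3 rel.py
```

```text
t 9.15 along 36.3 lat 4.83 z 104.8 F along 0.8 lat 0.6 z -0.5
```

Emit:
servo_tool --steps '[{"tx":0,"ty":0,"tz":0.15,"spin":0},{"tx":0,"ty":0,"tz":0.15,"spin":0},{"tx":0,"ty":0,"tz":0.15,"spin":0},{"tx":0,"ty":0,"tz":0.15,"spin":0},{"tx":0,"ty":0,"tz":0,"spin":0}]'

```text
t: 9.65
eef_pos: [0.5726, 0.0833, 0.1048]
eef_rot: [-0.04, 0.706, 0.04, 0.706]
wrist_force: [-0.1, -0.2, -0.9]
finger_gap: 0.0231
```

```bash
python3 rel.py
```

```text
t 9.65 along 42.3 lat 4.80 z 104.8 F along -0.2 lat -0.2 z -0.9
```

Clean so far. Continuing in small steps while watching the force.

Emit:
servo_tool --steps '[{"tx":0,"ty":0,"tz":0.15,"spin":0},{"tx":0,"ty":0,"tz":0.15,"spin":0},{"tx":0,"ty":0,"tz":0.15,"spin":0},{"tx":0,"ty":0,"tz":0.15,"spin":0},{"tx":0,"ty":0,"tz":0,"spin":0}]'

```text
t: 10.15
eef_pos: [0.5786, 0.084, 0.1048]
eef_rot: [-0.04, 0.706, 0.04, 0.706]
wrist_force: [0.0, 0.1, -0.7]
finger_gap: 0.0229
```

```bash
python3 rel.py
```

```text
t 10.15 along 48.2 lat 4.85 z 104.8 F along 0.0 lat 0.1 z -0.7
```

Emit:
servo_tool --steps '[{"tx":0,"ty":0,"tz":0.15,"spin":0},{"tx":0,"ty":0,"tz":0.15,"spin":0},{"tx":0,"ty":0,"tz":0.15,"spin":0},{"tx":0,"ty":0,"tz":0.15,"spin":0},{"tx":0,"ty":0,"tz":0,"spin":0}]'

```text
t: 10.65
eef_pos: [0.5846, 0.0846, 0.1048]
eef_rot: [-0.04, 0.706, 0.04, 0.706]
wrist_force: [-0.2, -0.0, -0.4]
finger_gap: 0.0231
```

```bash
python3 rel.py
```

```text
t 10.65 along 54.3 lat 4.81 z 104.8 F along -0.2 lat -0.0 z -0.4
```

Emit:
servo_tool --steps '[{"tx":0,"ty":0,"tz":0.2,"spin":0},{"tx":0,"ty":0,"tz":0.2,"spin":0},{"tx":0,"ty":0,"tz":0.2,"spin":0},{"tx":0,"ty":0,"tz":0.2,"spin":0},{"tx":0,"ty":0,"tz":0.2,"spin":0},{"tx":0,"ty":0,"tz":0,"spin":0}]'

```text
t: 11.25
eef_pos: [0.5946, 0.0857, 0.1048]
eef_rot: [-0.04, 0.706, 0.04, 0.706]
wrist_force: [0.4, 0.3, -0.7]
finger_gap: 0.0233
```

```bash
python3 rel.py
```

```text
t 11.25 along 64.3 lat 4.77 z 104.8 F along 0.4 lat 0.3 z -0.7
```

Emit:
servo_tool --steps '[{"tx":0,"ty":0,"tz":0.2,"spin":0},{"tx":0,"ty":0,"tz":0.2,"spin":0},{"tx":0,"ty":0,"tz":0.2,"spin":0},{"tx":0,"ty":0,"tz":0.2,"spin":0},{"tx":0,"ty":0,"tz":0.2,"spin":0},{"tx":0,"ty":0,"tz":0,"spin":0}]'

```text
t: 11.85
eef_pos: [0.6045, 0.0869, 0.1048]
eef_rot: [-0.04, 0.706, 0.04, 0.706]
wrist_force: [-0.3, 0.2, -1.4]
finger_gap: 0.0228
```

```bash
python3 rel.py
```

```text
t 11.85 along 74.3 lat 4.80 z 104.8 F along -0.3 lat 0.2 z -1.4
```

Emit:
servo_tool --steps '[{"tx":0,"ty":0,"tz":0.2,"spin":0},{"tx":0,"ty":0,"tz":0.2,"spin":0},{"tx":0,"ty":0,"tz":0.2,"spin":0},{"tx":0,"ty":0,"tz":0.2,"spin":0},{"tx":0,"ty":0,"tz":0.2,"spin":0},{"tx":0,"ty":0,"tz":0,"spin":0}]'

```text
t: 12.45
eef_pos: [0.6145, 0.088, 0.1048]
eef_rot: [-0.04, 0.706, 0.04, 0.706]
wrist_force: [-0.4, -0.1, -0.7]
finger_gap: 0.0229
```

```bash
python3 rel.py
```

```text
t 12.45 along 84.4 lat 4.74 z 104.8 F along -0.4 lat -0.1 z -0.7
```

Emit:
servo_tool --steps '[{"tx":0,"ty":0,"tz":0.25,"spin":0},{"tx":0,"ty":0,"tz":0.25,"spin":0},{"tx":0,"ty":0,"tz":0.25,"spin":0},{"tx":0,"ty":0,"tz":0.25,"spin":0},{"tx":0,"ty":0,"tz":0.4,"spin":0},{"tx":0,"ty":0,"tz":0.4,"spin":0},{"tx":0,"ty":0,"tz":0.4,"spin":0},{"tx":0,"ty":0,"tz":0,"spin":0}]'

```text
t: 13.25
eef_pos: [0.6366, 0.0905, 0.1048]
eef_rot: [-0.04, 0.706, 0.04, 0.706]
wrist_force: [-0.2, -0.0, -1.7]
finger_gap: 0.023
```

```bash
python3 rel.py
```

```text
t 13.25 along 106.7 lat 4.72 z 104.8 F along -0.2 lat -0.0 z -1.7
```

Emit:
servo_tool --steps '[{"tx":-1,"ty":0,"tz":0,"spin":0},{"tx":-2,"ty":0,"tz":0,"spin":0},{"tx":-2,"ty":0,"tz":0,"spin":0},{"tx":-2,"ty":0,"tz":0,"spin":0},{"tx":-1,"ty":0,"tz":0,"spin":0},{"tx":0,"ty":0,"tz":0,"spin":0}]'

```text
t: 13.85
eef_pos: [0.6367, 0.0904, 0.1865]
eef_rot: [-0.04, 0.705, 0.04, 0.707]
wrist_force: [-0.0, 1.1, -1.5]
finger_gap: 0.0234
```

```bash
python3 rel.py; python3 - <<'E'
from h import *
# stop point 4mm before mouth (.555,-.1064), start 35mm before mouth
y=np.radians(17.3);d=np.array([np.cos(y),np.sin(y)]);p=np.array([.555,-.1064])-.035*d;print(p)
plan([*p,.18],17.3)
E
```

```text
t 13.85 along 106.7 lat 4.69 z 186.5 F along 0.1 lat 1.1 z -1.5
[ 0.52158337 -0.11680812]
jaw yaw 6.4 spin -0.190 t(after spin) cm [  0.62 -16.36 -17.15] t(before) cm [  0.62 -19.31 -13.75]
```

The pin went fully through the go gap with lateral and axial forces under 1 N. Now over to the no-go gauge.

Emit:
servo_tool --steps '[{"tx":0,"ty":0,"tz":0,"spin":-0.095},{"tx":0,"ty":0,"tz":0,"spin":-0.095},{"tx":0,"ty":-2.7,"tz":-2.9,"spin":0},{"tx":0,"ty":-2.7,"tz":-2.9,"spin":0},{"tx":0,"ty":-2.7,"tz":-2.9,"spin":0},{"tx":0,"ty":-2.7,"tz":-2.9,"spin":0},{"tx":0,"ty":-2.7,"tz":-2.9,"spin":0},{"tx":0,"ty":-2.7,"tz":-2.9,"spin":0}]'

```text
t: 14.65
eef_pos: [0.5166, -0.117, 0.184]
eef_rot: [-0.106, 0.699, 0.107, 0.699]
wrist_force: [0.7, -0.7, -0.9]
finger_gap: 0.023
```

```bash
python3 - <<'E'
from h import *
plan([.5216,-.1168,.105],17.3)
E
```

```text
jaw yaw 17.3 spin 0.000 t(after spin) cm [ 7.9  -0.13  0.5 ] t(before) cm [ 7.9  -0.13  0.5 ]
```

Emit:
servo_tool --steps '[{"tx":2,"ty":0,"tz":0,"spin":0},{"tx":2,"ty":0,"tz":0,"spin":0},{"tx":2,"ty":0,"tz":0,"spin":0},{"tx":1.5,"ty":0,"tz":0,"spin":0},{"tx":0.3,"ty":0,"tz":0,"spin":0},{"tx":0,"ty":0,"tz":0,"spin":0},{"tx":0,"ty":0,"tz":0,"spin":0}]'

```text
t: 15.35
eef_pos: [0.5183, -0.1161, 0.1072]
eef_rot: [-0.106, 0.699, 0.106, 0.699]
wrist_force: [0.6, 0.4, -1.3]
finger_gap: 0.0228
```

```bash
cat > rel2.py <<'E'
from h import *
y=np.radians(17.3);d=np.array([np.cos(y),np.sin(y)]);n=np.array([-d[1],d[0]]);o=monitor.observe()
e=o['eef_pos'][:2]-[.555,-.1064];f=o['wrist_force'];print('t',o['t'],'to mouth %.2f lat %.2f z %.1f'%(e@d*1e3,e@n*1e3,o['eef_pos'][2]*1e3),'F along %.2f lat %.2f z %.1f'%(f[:2]@d,f[:2]@n,f[2]))
E
python3 rel2.py; python3 - <<'E'
from h import *
b=snap('wrist');np.savez('pics/w7.npz',**b)
u,v=map(int,proj(b,(.555,-.107,.09)));print(u,v)
r0,c0=min(max(v-80,0),240),min(u-100,440);print('off',c0,r0,3)
cv2.imwrite('pics/crop6.png',cv2.resize(b['pixels'][r0:r0+160,c0:c0+200],None,fx=3,fy=3,interpolation=2))
E
```

```text
t 15.35 to mouth -37.94 lat 1.71 z 107.2 F along 0.72 lat 0.24 z -1.3
381 241
off 281 161 3
```

View pics/crop6.png

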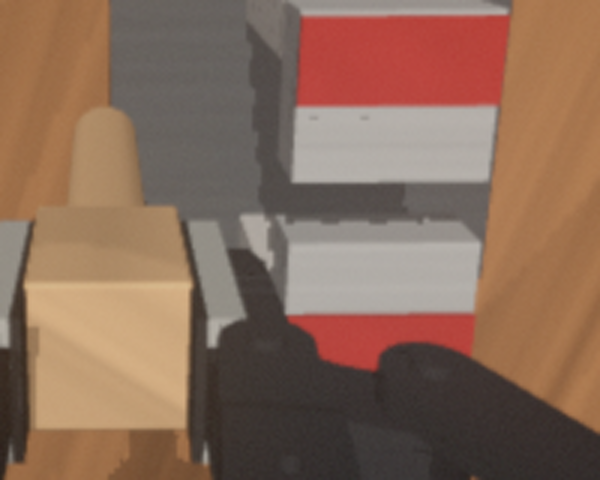

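```bash
python3 - <<'E'
from h import *
b=load('w7');g=lambda x,y,z:ray(b,x/3+281,y/3+161,z)[:2]
y=np.radians(17.3);d=np.array([np.cos(y),np.sin(y)]);n=np.array([-d[1],d[0]]);e=np.array([.5183,-.1161])
for q in((292,182),(490,182),(285,243),(480,243)): P=g(*q,.078)-e;print(q,'along',(P@d*1e3).round(1),'lat',(P@n*1e3).round(1))
for q in((27,284),(190,286),(188,430),(30,428)): P=g(*q,.137)-e;print('head',(P@d*1e3).round(1),(P@n*1e3).round(1))
E
```

```text
(292, 182) along 37.8 lat 5.5
(490, 182) along 78.5 lat 5.5
(285, 243) along 37.1 lat -8.0
(480, 243) along 78.0 lat -8.0
head -11.5 12.0
head 11.3 11.7
head 11.6 -11.6
head -11.6 -11.2
```

Emit:
servo_tool --steps '[{"tx":0,"ty":-0.14,"tz":0.3,"spin":0},{"tx":0,"ty":0,"tz":0.5,"spin":0},{"tx":0,"ty":0,"tz":0.5,"spin":0},{"tx":0,"ty":0,"tz":0.5,"spin":0},{"tx":0,"ty":0,"tz":0.4,"spin":0},{"tx":0,"ty":0,"tz":0.2,"spin":0},{"tx":0,"ty":0,"tz":0.1,"spin":0},{"tx":0,"ty":0,"tz":0,"spin":0}]'

```text
t: 16.2
eef_pos: [0.5424, -0.1099, 0.1067]
eef_rot: [-0.106, 0.699, 0.106, 0.699]
wrist_force: [0.2, 0.1, -0.4]
finger_gap: 0.023
```

```bash
python3 rel2.py
```

```text
t 16.2 to mouth -13.11 lat 0.45 z 106.7 F along 0.25 lat 0.04 z -0.4
```

Emit:
servo_tool --steps '[{"tx":0,"ty":0,"tz":0.1,"spin":0},{"tx":0,"ty":0,"tz":0.1,"spin":0},{"tx":0,"ty":0,"tz":0.1,"spin":0},{"tx":0,"ty":0,"tz":0,"spin":0}]'

```text
t: 16.6
eef_pos: [0.5453, -0.109, 0.1068]
eef_rot: [-0.106, 0.699, 0.106, 0.699]
wrist_force: [-0.2, 0.4, -0.8]
finger_gap: 0.023
```

```bash
python3 rel2.py
```

```text
t 16.6 to mouth -10.00 lat 0.38 z 106.8 F along -0.06 lat 0.45 z -0.8
```

Emit:
servo_tool --steps '[{"tx":0,"ty":0,"tz":0.08,"spin":0},{"tx":0,"ty":0,"tz":0.08,"spin":0},{"tx":0,"ty":0,"tz":0.08,"spin":0},{"tx":0,"ty":0,"tz":0.06,"spin":0},{"tx":0,"ty":0,"tz":0,"spin":0}]'

```text
t: 17.1
eef_pos: [0.5482, -0.1081, 0.1068]
eef_rot: [-0.106, 0.699, 0.106, 0.699]
wrist_force: [0.0, 0.4, -1.3]
finger_gap: 0.0229
```

```bash
python3 rel2.py
```

```text
t 17.1 to mouth -7.04 lat 0.40 z 106.8 F along 0.15 lat 0.35 z -1.3
```

Emit:
servo_tool --steps '[{"tx":0,"ty":0,"tz":0.05,"spin":0},{"tx":0,"ty":0,"tz":0.05,"spin":0},{"tx":0,"ty":0,"tz":0,"spin":0}]'

```text
t: 17.4
eef_pos: [0.549, -0.1078, 0.1068]
eef_rot: [-0.106, 0.699, 0.106, 0.699]
wrist_force: [-1.0, -0.2, -0.5]
finger_gap: 0.0233
```

```bash
python3 rel2.py
```

```text
t 17.4 to mouth -6.11 lat 0.41 z 106.8 F along -0.98 lat 0.10 z -0.5
```

Emit:
servo_tool --steps '[{"tx":0,"ty":0,"tz":0.05,"spin":0},{"tx":0,"ty":0,"tz":0,"spin":0},{"tx":0,"ty":0,"tz":0,"spin":0}]'

```text
t: 17.7
eef_pos: [0.5495, -0.1076, 0.1068]
eef_rot: [-0.106, 0.699, 0.106, 0.699]
wrist_force: [1.4, 0.5, -0.6]
finger_gap: 0.0231
```

```bash
python3 rel2.py
```

```text
t 17.7 to mouth -5.62 lat 0.45 z 106.8 F along 1.48 lat 0.04 z -0.6
```

Force noise is about 1 N and there's no contact yet. Creeping on.

Emit:
servo_tool --steps '[{"tx":0,"ty":0,"tz":0.05,"spin":0},{"tx":0,"ty":0,"tz":0,"spin":0}]'

```text
t: 17.9
eef_pos: [0.55, -0.1075, 0.1068]
eef_rot: [-0.106, 0.699, 0.106, 0.699]
wrist_force: [0.6, -0.0, -0.6]
finger_gap: 0.023
```

Emit:
servo_tool --steps '[{"tx":0,"ty":0,"tz":0.05,"spin":0},{"tx":0,"ty":0,"tz":0,"spin":0}]'

```text
t: 18.1
eef_pos: [0.5505, -0.1074, 0.1068]
eef_rot: [-0.106, 0.699, 0.106, 0.699]
wrist_force: [0.2, -0.8, -0.2]
finger_gap: 0.023
```

```bash
python3 rel2.py
```

```text
t 18.1 to mouth -4.56 lat 0.39 z 106.8 F along -0.08 lat -0.81 z -0.2
```

Emit:
servo_tool --steps '[{"tx":0,"ty":0,"tz":0.05,"spin":0},{"tx":0,"ty":0,"tz":0,"spin":0}]'

```text
t: 18.3
eef_pos: [0.551, -0.1072, 0.1068]
eef_rot: [-0.106, 0.699, 0.106, 0.699]
wrist_force: [0.8, 0.1, -1.4]
finger_gap: 0.0227
```

```bash
python3 rel2.py
```

```text
t 18.3 to mouth -4.10 lat 0.41 z 106.8 F along 0.76 lat -0.15 z -1.4
```

Emit:
servo_tool --steps '[{"tx":0,"ty":0,"tz":0.05,"spin":0},{"tx":0,"ty":0,"tz":0,"spin":0}]'

```text
t: 18.5
eef_pos: [0.5513, -0.1071, 0.1068]
eef_rot: [-0.106, 0.699, 0.106, 0.699]
wrist_force: [-1.1, 0.3, -0.9]
finger_gap: 0.0228
```

Emit:
servo_tool --steps '[{"tx":0,"ty":0,"tz":0.05,"spin":0},{"tx":0,"ty":0,"tz":0,"spin":0}]'

```text
t: 18.7
eef_pos: [0.5516, -0.107, 0.1067]
eef_rot: [-0.106, 0.699, 0.106, 0.699]
wrist_force: [-3.0, -1.4, -0.0]
finger_gap: 0.0229
```

```bash
python3 rel2.py
```

```text
t 18.7 to mouth -3.42 lat 0.45 z 106.7 F along -3.27 lat -0.46 z -0.0
```

Emit:
servo_tool --steps '[{"tx":0,"ty":0,"tz":0.04,"spin":0},{"tx":0,"ty":0,"tz":0,"spin":0}]'

```text
t: 18.9
eef_pos: [0.5518, -0.1069, 0.1066]
eef_rot: [-0.106, 0.699, 0.106, 0.699]
wrist_force: [-5.3, -3.3, 0.3]
finger_gap: 0.0232
```

```bash
python3 rel2.py
```

```text
t 18.9 to mouth -3.23 lat 0.50 z 106.6 F along -6.07 lat -1.61 z 0.3
```

Emit:
servo_tool --steps '[{"tx":0,"ty":0,"tz":0,"spin":0},{"tx":0,"ty":0,"tz":0,"spin":0}]'

```text
t: 19.1
eef_pos: [0.5518, -0.1069, 0.1067]
eef_rot: [-0.106, 0.699, 0.106, 0.699]
wrist_force: [-4.8, -2.6, 0.5]
finger_gap: 0.0232
```

Emit:
servo_tool --steps '[{"tx":0,"ty":0,"tz":0,"spin":0},{"tx":0,"ty":0,"tz":0,"spin":0}]'

```text
t: 19.3
eef_pos: [0.5517, -0.1069, 0.1067]
eef_rot: [-0.106, 0.699, 0.106, 0.699]
wrist_force: [-5.3, -2.9, 0.4]
finger_gap: 0.0233
```

Emit:
servo_tool --steps '[{"tx":0,"ty":0,"tz":0,"spin":0}]'

```text
t: 19.4
eef_pos: [0.5518, -0.1069, 0.1067]
eef_rot: [-0.106, 0.699, 0.106, 0.699]
wrist_force: [-3.7, -3.1, 0.5]
finger_gap: 0.0231
```

```bash
python3 rel2.py
```

```text
t 19.4 to mouth -3.23 lat 0.51 z 106.7 F along -4.47 lat -1.82 z 0.5
```

Emit:
servo_tool --steps '[{"tx":0,"ty":0,"tz":0.01,"spin":0},{"tx":0,"ty":0,"tz":0,"spin":0},{"tx":0,"ty":0,"tz":0,"spin":0},{"tx":0,"ty":0,"tz":0,"spin":0}]'

```text
t: 19.8
eef_pos: [0.5518, -0.1069, 0.1067]
eef_rot: [-0.106, 0.699, 0.106, 0.699]
wrist_force: [-4.8, -3.7, 0.0]
finger_gap: 0.0233
```

Emit:
servo_tool --steps '[{"tx":0,"ty":0,"tz":0,"spin":0},{"tx":0,"ty":0,"tz":0,"spin":0},{"tx":0,"ty":0,"tz":0,"spin":0},{"tx":0,"ty":0,"tz":0,"spin":0}]'

```text
t: 20.2
eef_pos: [0.5518, -0.1069, 0.1066]
eef_rot: [-0.106, 0.699, 0.106, 0.699]
wrist_force: [-5.7, -3.4, 0.5]
finger_gap: 0.0234
```

Emit:
servo_tool --steps '[{"tx":0,"ty":0,"tz":0,"spin":0},{"tx":0,"ty":0,"tz":0,"spin":0},{"tx":0,"ty":0,"tz":0,"spin":0},{"tx":0,"ty":0,"tz":0,"spin":0}]'

```text
t: 20.6
eef_pos: [0.5518, -0.1069, 0.1066]
eef_rot: [-0.106, 0.699, 0.106, 0.699]
wrist_force: [-5.6, -3.4, 0.5]
finger_gap: 0.0228
```

```bash
python3 rel2.py
```

```text
t 20.6 to mouth -3.21 lat 0.49 z 106.6 F along -6.33 lat -1.63 z 0.5
```

The pin was held at 5.7–6.6 N for more than a second, with no advance; the gauge stops it. Backing off and lifting.

Emit:
servo_tool --steps '[{"tx":0,"ty":0,"tz":-0.3,"spin":0},{"tx":0,"ty":0,"tz":-0.8,"spin":0},{"tx":0,"ty":0,"tz":-1.5,"spin":0},{"tx":-1,"ty":0,"tz":-1,"spin":0},{"tx":-2,"ty":0,"tz":0,"spin":0},{"tx":-3,"ty":0,"tz":0,"spin":0},{"tx":-3,"ty":0,"tz":0,"spin":0},{"tx":-1,"ty":0,"tz":0,"spin":0}]'

```text
t: 21.4
eef_pos: [0.5189, -0.118, 0.2102]
eef_rot: [-0.107, 0.698, 0.106, 0.701]
wrist_force: [-0.4, -0.8, -1.2]
finger_gap: 0.0228
```

```bash
python3 - <<'E'
from h import *
w=load('w1')
# rack sides: fit top long edges from blue mask
h=cv2.cvtColor(w['pixels'],cv2.COLOR_BGR2HSV);m=cv2.inRange(h,(105,120,20),(125,255,255))
for side in(0,1):
    pts=[]
    for r in range(30,140,5):
        c=np.where(m[r,225:315])[0]
        if len(c): pts.append(ray(w,225+(c[0],c[-1])[side],r,.045)[:2])
    vx,vy,x,y=cv2.fitLine(np.float32(pts),cv2.DIST_HUBER,0,.01,.01).ravel();print(np.degrees(np.arctan2(vy,vx)),x,y)
print(monitor.observe()['eef_pos'])
plan([.480,.25,.20],14)
E
```

```text
-76.33371 0.44980276 0.2730257
-77.693886 0.5087569 0.28949654
[ 0.51887166 -0.11796999  0.21023894]
jaw yaw 17.3 spin 0.057 t(after spin) cm [ 0.96 36.65  5.13] t(before) cm [ 0.96 36.29  7.22]
```

Emit:
servo_tool --steps '[{"tx":0,"ty":0,"tz":0,"spin":0.075},{"tx":0,"ty":4.5,"tz":0.1,"spin":0},{"tx":0,"ty":4.5,"tz":0.1,"spin":0},{"tx":0,"ty":4.5,"tz":0.1,"spin":0},{"tx":0,"ty":4.5,"tz":0.1,"spin":0},{"tx":0,"ty":4.5,"tz":0.1,"spin":0},{"tx":0,"ty":4.5,"tz":0.1,"spin":0},{"tx":0,"ty":4.5,"tz":0.1,"spin":0}]'

```text
t: 22.2
eef_pos: [0.453, 0.1925, 0.2068]
eef_rot: [-0.08, 0.703, 0.08, 0.703]
wrist_force: [0.3, -0.7, -0.4]
finger_gap: 0.0231
```

Emit:
servo_tool --steps '[{"tx":0,"ty":4,"tz":0.2,"spin":0},{"tx":0,"ty":4,"tz":0.2,"spin":0},{"tx":0,"ty":0,"tz":0,"spin":0},{"tx":0,"ty":0,"tz":0,"spin":0}]'

```text
t: 22.6
eef_pos: [0.4392, 0.2703, 0.2066]
eef_rot: [-0.081, 0.703, 0.081, 0.702]
wrist_force: [0.6, -0.2, -0.6]
finger_gap: 0.0228
```

```bash
python3 - <<'E'
from h import *
o=monitor.observe();print(o['eef_pos'],Ro.from_quat(o['eef_rot']).as_matrix()[:,0].round(4))
b=snap('wrist');np.savez('pics/w8.npz',**b)
u,v=map(int,proj(b,(.48,.279,.045)));print(u,v)
r0,c0=min(max(v-90,0),220),min(max(u-130,0),380);print('off',c0,r0,3)
cv2.imwrite('pics/crop7.png',cv2.resize(b['pixels'][r0:r0+180,c0:c0+260],None,fx=3,fy=3,interpolation=2))
E
```

```text
[0.4391942  0.27028864 0.20656668] [-4.e-04 -3.e-04 -1.e+00]
356 183
off 226 93 3
```

View pics/crop7.png

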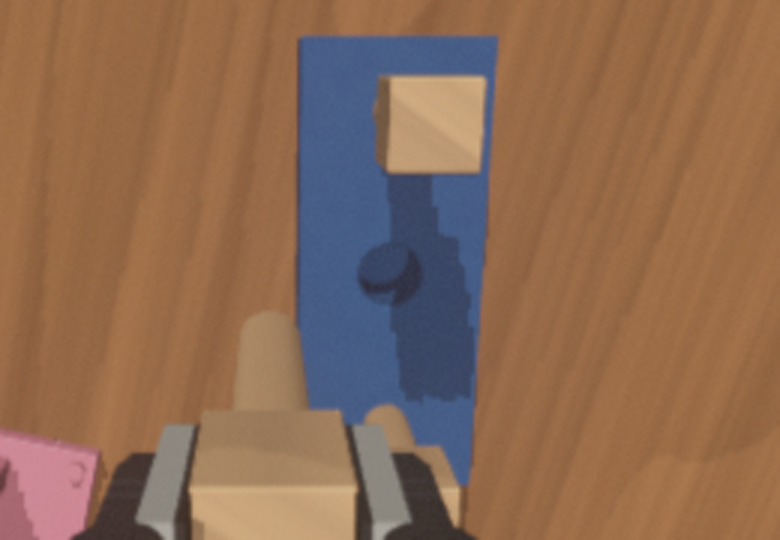

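Hole rim spans x 358–422, y 241–304, centre (390,272). The rack is aligned with the jaws, and the pin and end pins are clear of each other.

```bash
python3 - <<'E'
from h import *
b=load('w8');g=lambda x,y,z:ray(b,x/3+226,y/3+93,z)
o=monitor.observe();R=Ro.from_quat(o['eef_rot'])
for n,q in(('hole',(390,272,.045)),('hl',(358,272,.045)),('hr',(422,272,.045)),('L',(299,272,.045)),('R',(487,272,.045)),('foot',(268,345,.128)),('foot tip',(268,312,.126))):
    P=g(*q);print(n,P.round(4),R.inv().apply(P-o['eef_pos']).round(4)*100)
E
```

```text
hole [0.4793 0.279  0.045 ] [16.16  0.02  4.1 ]
hl [0.4684 0.2764 0.045 ] [16.16  0.02  2.98]
hr [0.4902 0.2815 0.045 ] [16.16  0.03  5.22]
L [0.4483 0.2717 0.045 ] [16.16  0.02  0.91]
R [0.5124 0.2867 0.045 ] [16.16  0.03  7.49]
foot [0.4382 0.2688 0.128 ] [ 7.86 -0.04 -0.14]
foot tip [0.4363 0.2769 0.126 ] [ 8.06  0.79 -0.14]
```

Emit:
servo_tool --steps '[{"tx":0,"ty":0,"tz":2.1,"spin":0},{"tx":0,"ty":0,"tz":2.1,"spin":0},{"tx":2,"ty":0,"tz":0,"spin":0},{"tx":2,"ty":0,"tz":0,"spin":0},{"tx":2,"ty":0,"tz":0,"spin":0},{"tx":1,"ty":0,"tz":0,"spin":0},{"tx":0,"ty":0,"tz":0,"spin":0},{"tx":0,"ty":0,"tz":0,"spin":0}]'

```text
t: 23.45
eef_pos: [0.4812, 0.2789, 0.1374]
eef_rot: [-0.08, 0.702, 0.08, 0.703]
wrist_force: [0.7, 0.1, -1.5]
finger_gap: 0.0229
```

```bash
python3 - <<'E'
from h import *
o=monitor.observe();print(o['wrist_force'])
plan([.4796,.2791,.1365],13)
b=snap('wrist');np.savez('pics/w9.npz',**b);a=snap('side');s=snap('scene')
u,v=map(int,proj(b,(.48,.279,.06)));r0,c0=min(max(v-60,0),280),u-65;print('off',c0,r0,4)
A=cv2.resize(b['pixels'][r0:r0+120,c0:c0+100],None,fx=4,fy=4,interpolation=2)
u,v=map(int,proj(a,(.48,.279,.06)));B=cv2.resize(a['pixels'][v-40:v+40,u-33:u+33],None,fx=6,fy=6,interpolation=2)
cv2.imwrite('pics/crop8.png',np.hstack([A,B]))
E
```

```text
[ 0.70981929  0.10381299 -1.48922381]
jaw yaw 13.0 spin -0.001 t(after spin) cm [ 0.09  0.05 -0.15] t(before) cm [ 0.09  0.05 -0.15]
off 250 146 4
```

View pics/crop8.png

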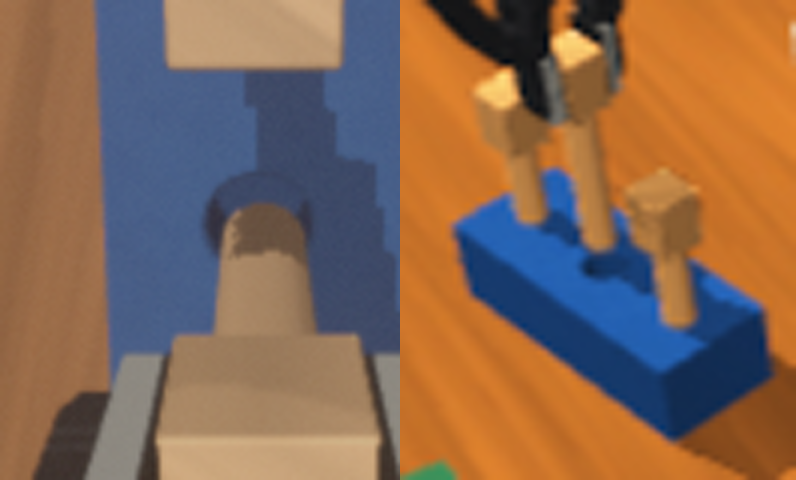

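Foot sits over the hole (hole x 203–310, shank x 222–306), about 1 mm to the right. I'll check the ty offset by rays.

```bash
python3 - <<'E'
from h import *
b=load('w9');g=lambda x,y,z:ray(b,x/4+250,y/4+146,z)
o=monitor.observe();R=Ro.from_quat(o['eef_rot'])
for n,q in(('hole far',(257,170,.045)),('hl',(203,222,.045)),('hr',(311,222,.045)),('foot far',(266,204,.056)),('foot L',(222,260,.06)),('foot R',(307,260,.06))):
    P=g(*q);print(n,R.inv().apply(P-o['eef_pos']).round(4)*100)
E
```

```text
hole far [ 9.27  1.06 -0.26]
hl [ 9.27 -0.04 -1.37]
hr [ 9.27 -0.05  0.86]
foot far [ 8.17  0.64 -0.07]
foot L [ 7.77 -0.38 -0.93]
foot R [ 7.77 -0.38  0.73]
```

Emit:
servo_tool --steps '[{"tx":0,"ty":-0.02,"tz":-0.15,"spin":0},{"tx":0,"ty":0,"tz":0,"spin":0},{"tx":0.8,"ty":0,"tz":0,"spin":0},{"tx":0.8,"ty":0,"tz":0,"spin":0},{"tx":0.5,"ty":0,"tz":0,"spin":0},{"tx":0,"ty":0,"tz":0,"spin":0}]'

```text
t: 24.2
eef_pos: [0.4788, 0.2785, 0.1147]
eef_rot: [-0.08, 0.703, 0.08, 0.702]
wrist_force: [0.1, 1.0, -1.2]
finger_gap: 0.0231
```

Emit:
servo_tool --steps '[{"tx":0.6,"ty":0,"tz":0,"spin":0},{"tx":0.6,"ty":0,"tz":0,"spin":0},{"tx":0.6,"ty":0,"tz":0,"spin":0},{"tx":0.2,"ty":0,"tz":0,"spin":0},{"tx":0,"ty":0,"tz":0,"spin":0}]'

```text
t: 24.7
eef_pos: [0.4792, 0.2787, 0.0954]
eef_rot: [-0.08, 0.703, 0.08, 0.702]
wrist_force: [0.4, 0.5, -1.6]
finger_gap: 0.0227
```

Foot should be about 4 mm above the hole floor; lowering gently until it touches.

Emit:
servo_tool --steps '[{"tx":0.15,"ty":0,"tz":0,"spin":0},{"tx":0.1,"ty":0,"tz":0,"spin":0},{"tx":0,"ty":0,"tz":0,"spin":0}]'

```text
t: 25.0
eef_pos: [0.4793, 0.2788, 0.0933]
eef_rot: [-0.08, 0.703, 0.08, 0.703]
wrist_force: [0.2, 0.5, -1.4]
finger_gap: 0.0231
```

Emit:
servo_tool --steps '[{"tx":0.1,"ty":0,"tz":0,"spin":0},{"tx":0,"ty":0,"tz":0,"spin":0}]'

```text
t: 25.2
eef_pos: [0.4793, 0.2788, 0.0923]
eef_rot: [-0.08, 0.703, 0.08, 0.703]
wrist_force: [-0.1, 1.0, -1.2]
finger_gap: 0.0233
```

Emit:
servo_tool --steps '[{"tx":0.06,"ty":0,"tz":0,"spin":0},{"tx":0,"ty":0,"tz":0,"spin":0}]'

```text
t: 25.4
eef_pos: [0.4793, 0.2788, 0.0916]
eef_rot: [-0.08, 0.703, 0.08, 0.703]
wrist_force: [-0.6, -0.4, -1.2]
finger_gap: 0.0226
```

Emit:
servo_tool --steps '[{"tx":0.07,"ty":0,"tz":0,"spin":0},{"tx":0,"ty":0,"tz":0,"spin":0}]'

```text
t: 25.6
eef_pos: [0.4793, 0.2787, 0.0909]
eef_rot: [-0.08, 0.703, 0.08, 0.703]
wrist_force: [-0.1, 0.0, -0.8]
finger_gap: 0.0229
```

Emit:
servo_tool --steps '[{"tx":0.05,"ty":0,"tz":0,"spin":0},{"tx":0,"ty":0,"tz":0,"spin":0}]'

```text
t: 25.8
eef_pos: [0.4794, 0.2788, 0.0908]
eef_rot: [-0.08, 0.702, 0.08, 0.703]
wrist_force: [-1.7, -0.9, 4.9]
finger_gap: 0.0229
```

Emit:
servo_tool --steps '[{"tx":0.05,"ty":0,"tz":0,"spin":0},{"tx":0,"ty":0,"tz":0,"spin":0}]'

```text
t: 26.0
eef_pos: [0.4795, 0.2789, 0.0907]
eef_rot: [-0.08, 0.702, 0.08, 0.703]
wrist_force: [-2.8, -1.5, 14.0]
finger_gap: 0.023
```

Touching the floor. Relieve the load and release.

Emit:
servo_tool --steps '[{"tx":-0.08,"ty":0,"tz":0,"spin":0},{"tx":0,"ty":0,"tz":0,"spin":0}]'

```text
t: 26.2
eef_pos: [0.4794, 0.2788, 0.0909]
eef_rot: [-0.08, 0.702, 0.08, 0.703]
wrist_force: [-1.0, 2.1, -0.1]
finger_gap: 0.0231
```

Emit:
servo_tool --steps '[{"tx":0,"ty":0,"tz":0,"spin":0},{"tx":0,"ty":0,"tz":0,"spin":0},{"tx":0,"ty":0,"tz":0,"spin":0},{"tx":0,"ty":0,"tz":0,"spin":0},{"tx":0,"ty":0,"tz":0,"spin":0},{"tx":0,"ty":0,"tz":0,"spin":0},{"tx":0,"ty":0,"tz":0,"spin":0},{"tx":0,"ty":0,"tz":0,"spin":0}]' --jaw -1

```text
t: 27.0
eef_pos: [0.4793, 0.2787, 0.0908]
eef_rot: [-0.08, 0.703, 0.08, 0.703]
wrist_force: [0.2, -0.1, 0.2]
finger_gap: 0.0851
```

Emit:
servo_tool --steps '[{"tx":-1,"ty":0,"tz":0,"spin":0},{"tx":-2,"ty":0,"tz":0,"spin":0},{"tx":-3,"ty":0,"tz":0,"spin":0},{"tx":-3,"ty":0,"tz":0,"spin":0},{"tx":-3,"ty":0,"tz":0,"spin":0},{"tx":0,"ty":0,"tz":0,"spin":0},{"tx":0,"ty":0,"tz":0,"spin":0}]'

```text
t: 27.7
eef_pos: [0.4795, 0.2789, 0.2117]
eef_rot: [-0.08, 0.702, 0.08, 0.703]
wrist_force: [0.2, 0.8, -1.3]
finger_gap: 0.0855
```

```bash
python3 - <<'E'
from h import *
o=monitor.observe();print(o['t'],o['eef_pos'],o['wrist_force'],o['finger_gap'])
b=snap('wrist');a=snap('side')
A=cv2.resize(b['pixels'],(560,350))
u,v=map(int,proj(a,(.48,.279,.06)));B=cv2.resize(a['pixels'][v-35:v+35,u-24:u+24],(240,350),interpolation=2)
C=cv2.resize(a['pixels'][50:400,100:640],(385,250))
out=np.zeros((600,800,3),np.uint8);out[:350,:560]=A;out[:350,560:]=B;out[350:,:385]=C;cv2.imwrite('pics/final.png',out)
E
```

```text
27.7 [0.47950534 0.27885465 0.21174465] [ 0.20874194  0.81400185 -1.27785598] 0.08545519077535248
```

View pics/final.png

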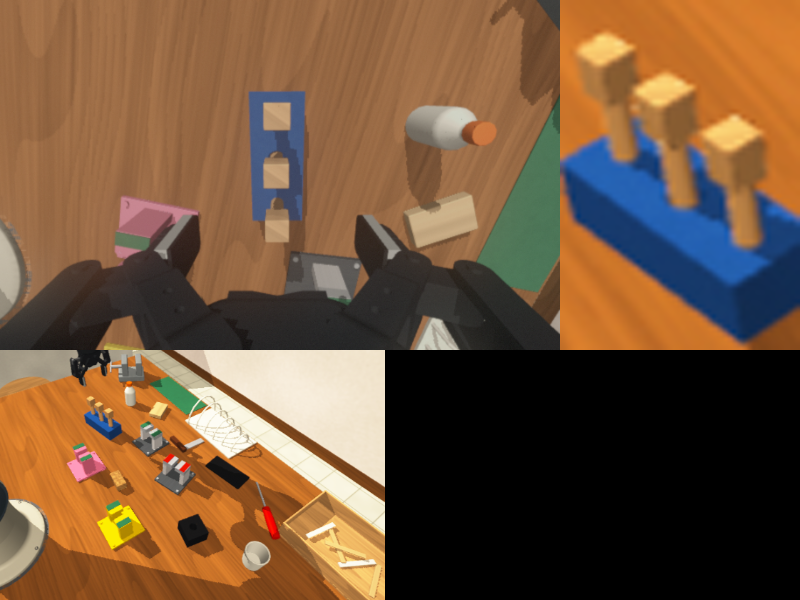

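The pin stands upright in the rack's middle hole, in line with the end pins. The gripper is clear, the stand is empty, and everything else is where it was.

```bash
python3 -c "
from station import env; env.close_job()"
```

```text
the job is handed in; nothing more can be done
```

The beech pin passed both gauge checks, and I lowered it upright into the free middle hole of the blue rack, let go and handed the job in. It took about 28 s of the 72 s allowed.

- **Go gap:** the shank went all the way through from the mouth side. Every force reading, taken after each short step, was within about 1 N of zero along and across the gap.
- **No-go gap:** the gauge stopped the pin. I held it for a bit over a second at 5.7–6.6 N, and it did not advance. The highest reading was about 6.6 N, well under the 10 N limit.
- **Rack:** when the pin touched the floor of the hole, the wrist read about 14 N upward for a moment, on the rack rather than a gauge. I backed off before opening the gripper.

The last pictures show the pin upright in line with the two end pins, the stand empty and the open gripper about 12 cm above where it let go. The bystanders look undisturbed. No check failed; wrist-force noise was about 1 N throughout. I read force only between steps, so shorter peaks could have gone unseen.

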